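Tip the ring cutter out of the tilt-out bin

ROBOT

A 7-joint arm with a two-finger parallel gripper is mounted at the origin on a cart in front of the work surface, level with it; the furniture and walls round the work are solid. World frame = base frame: x ahead of the robot, y to its left, z up, the work surface at z = 0. Lengths are in mm, angles in degrees, forces in N, time in s.
With the tool pointing down it reaches from about 400 to 875 mm from the base axis. Payload 19.3 kg.
Tool frame: the origin (TCP) lies midway between the tips of the shut fingers; the grasp point (between the pads) lies manip.grip_point_offset behind it (manip.grip_point_offset is the distance from the TCP to the grasp point, in mm); z points along the fingers, y is the line along which they close (so a half turn about z gives the same grasp; the last joint's range is limited). The gripper opens to 85 mm and grips with 20 to 120 N. Pads are 22 mm wide; open, the fingers measure 114 mm over their backs; the gripper's body (76 mm by 85 mm) begins 54 mm behind the grasp point. The pads swing forward as they close: fully open they stand 13 mm farther back than shut.
Start: joints at [71.436, 29.874, -2.08, 91.645, 1.215, 58.505, -6.463], TCP at [156.899, -604.977, 231.291] pointing down, gripper open.
Joint ranges: [-166.77, 166.77], [-17.47, 122.26], [-85.68, 81.53], [9.62, 139.38], [-72.42, 252.41], [9.2, 110.78], [-144.41, 144.41]. Speed limits (degrees/s): [108.29, 108.29, 136.94, 136.94, 172.46, 172.46, 172.46].

INTERFACE

Orientations are given as [roll, pitch, yaw] about the fixed x, y, z axes, in that order (R = Rz(yaw) Ry(pitch) Rx(roll)).
In Python, from rig import manip gives the robot as it stands. The module is installed in compiled form; this text tells all that it offers.
- The arm moves only by the tool send_rows, never from a script. Its argument "targets" is a list of rows, each a list of 7 numbers: the turn, a rotation vector about the tool's x, y, z in units of 8 degrees (1.0 is 8 degrees), then the shift along the tool's x, y, z in units of 60 mm (1.0 is 60 mm), then the closure, from 0 (fully open) to 1 (shut). A call has exactly 5 rows; each row shifts and turns the commanded pose from where the row before left it, along the tool's axes as they then stand; what a row does not reach is not made up. A row lasts 1/8 s, in which the tool goes at most 62.5 mm and 10.7 degrees, less where a joint would pass 70% of its speed; a pose out of reach is approached as far as the arm can. A call is refused whole if a number of a shift passes 1 or a number of a turn 1, either way. A call with a gripper value outside its range is refused whole. The fingers move at their own pace and stop on an object; "grip_force" is the grip in N (left out, the last holds). Time passes only in rows, so rows that do not move let the fingers close, or fill a call up. It gives the time, the measured TCP pose, the force, the opening and the grip force at its end, in the units of the state.
- manip.state(): the state, without advancing time (a new reading comes with each control period).
- manip.read_camera(name): name is "scene" or "top" or "wrist"; returns the picture (400x640x3 uint8, red, green, blue); there is no depth.
- manip.camera_model(name): a dict with "mtx" (3x3 intrinsics, pixels), "position" and "attitude" of the camera in the world. Camera axes: x right, y up, looking along -z (the intrinsics and any distortion apply to the point x, -y, -z); pixel columns grow to the right and rows downward; lengths in mm; the calibration is good to about 2 mm. A picture is of the moment at which its call begins: read the wrist's pose just before it. camera_model takes no time and is no camera call; for the wrist camera it gives the pose at the moment of the call.
- manip.close_job(): hands the job in; it is judged then, once.
Trained networks look in the newest picture that a camera, given by its name, has taken for a name from the list of things; names that differ only in an ending like _2 or _b are one class to them, and where a whole thing is asked for, a point or a joint stands for the part that bears it (a point fixed in the world has none). Each returns a list of dicts, best first, with "confidence" (0 to 1); they miss things now and then, are a little off and sometimes report something else, mostly with a low value. They report only what shows in the picture. A call takes as long as a camera call. They do not tell look-alikes from the thing itself.
- manip.find_in(camera, label): "box" ([left, top, right, bottom] as shares, 0 to 1, of the picture: columns of its width, rows of its height, round what is visible of it).
- manip.silhouettes(camera, label): "region" (400x640 bool, what is visible of it) and "box" ([left, top, right, bottom] as shares, 0 to 1, of the picture: columns of its width, rows of its height, round what is visible of it).
- manip.tip_of(camera, label): "point" ([row, column] as shares, 0 to 1, of the picture: columns of its width, rows of its height: a listed point, or the origin of a listed thing).
The state is a dict: "t": time; "joint_positions": joint angles; "joint_vel": joint speeds; "joint_efforts": joint torques, N m; "position": TCP position; "orientation": TCP orientation; "wrist_force": force on the tool from outside, world axes, zero at the start; "wrist_torque": the same for the moment, N m; "width": finger opening in mm; "grip_force": force on a finger pad.
Only numpy, scipy, OpenCV 4.12 (cv2) and the standard library are available. Lean on these libraries where they do the work, as an engineer would, in place of code of your own. Each camera call takes 0.05 s, during which the arm holds its last target. There are 200 camera calls.

TASK

The ring cutter is in the blue tilt-out bin. Pull that bin forward and down by its bar, all the way to its stop, so that the cutter tips out into the steel bowl standing in front of it; leave the bin tipped and let go. Leave the orange bin shut and the bowl upright on the worktop.

Things in the scene. Friction and masses are not known exactly. Their poses are not given: they have to be found in the camera images.
- blue_bin_bar (a point): Grip point on the blue bin's pull bar: round steel rod, 12 mm thick, along the front rim, free for 90 mm past the bin's left side. On the rod's axis, 55 mm outside the bin's side. Bin shut: 285 mm up, x into the bin, y along rod, z up; axes turn with the bin. Pivot: along y, 115 mm below, 3 mm toward +x. Bar swings to -x and down, 135 degrees to the stop; stiff (2 N at bar), stays where left.
- orange_bin_bar (a point): Same point on the other bin, orange, alike in all; it holds two dropper bottles and is to stay shut. Both bins: plastic, open at the top, 80 mm wide, 80 deep, front 115 high, each in its own fixed steel stand 108 mm wide, pivot 170 mm above the worktop at the foot of the front; at the stop the bar is 87 mm above the worktop, 79 mm in front of the pivot. Point 95 mm left of bin's middle.
- ring_cutter: Tinned steel ring cutter, an open ring 52 mm across, 34 mm high, about 40 g, standing in the blue bin, 174 mm above the worktop. Origin: centre of its underside; z along the ring's axis. It slides out over the bin's front as the bin nears its stop.
- bowl: Loose round steel bowl, 150 mm across the rim, 64 mm high, on the worktop in front of the blue bin's stand, already in the right place to catch the cutter. Origin: centre of its underside; z up.
Mind the look-alikes: they are no part of the job. What is meant by the bowl is not green or purple, and is the larger of those in its own colour.

How it is judged (in metres and radians):
On the way:
1. the blue bin is pulled forward by more than 35 degrees with the cutter still in it (angle between blue_bin_bar's own z axis and vertical above 0.61 rad and distance between ring_cutter and blue_bin_bar below 0.18 m and z of ring_cutter in the frame of blue_bin_bar below 0 m and x of ring_cutter in the frame of blue_bin_bar above 0 m), for 0.1 s.
At the end, for the whole second after the job is handed in: The blue bin is within 10 degrees of its 135 degree stop; the cutter is at rest in the bowl (origin within 60 mm of the bowl's axis, under 55 mm above its underside); the bowl stands on the worktop, upright within 10 degrees; the orange bin is shut within 10 degrees (angle between blue_bin_bar's own z axis and vertical above 2.18 rad and horizontal distance between ring_cutter and bowl below 0.06 m and z of ring_cutter in the frame of bowl below 0.055 m and linear speed of ring_cutter below 0.05 m/s and angle between each of bowl, orange_bin_bar's own z axis and vertical below 0.17 rad and height (world z) of bowl below 0.015 m); the robot touches nothing.
It fails at once if the orange bin is pulled open by more than 10 degrees (angle between orange_bin_bar's own z axis and vertical above 0.17 rad).
It also fails if it takes over 35 s, if anything falls off the work surface, if the arm or the gripper's body presses on something with over 40 N, if the wrist force passes 120 N, or if a joint passes its speed limit or range.

## Working session

There is one attempt and no reset: what is moved stays moved. The work goes in short steps, Python scripts to look and compute and a tool call to move; the robot and the scene stay as the last step left them, time stands still between calls to the robot, and variables do not carry over. Pictures are saved under pics/ and viewed, at most 10 in all, crops included, and the job is handed in when it is done.

Besides the shell and the picture viewer there is one more tool, called after "Emit:" as name([rows], argument=value, ...), one row to a line, values as JSON. send_rows: Moves the arm, as the interface text tells. Its arguments: {"type":"object","properties":{"targets":{"type":"array","items":{"type":"array","items":{"type":"number"}}},"grip_force":{"type":"number"}},"required":["targets"]}

```bash
mkdir -p pics
python3 - <<'E'
from rig import manip
import cv2
s=manip.state();print(s)
print(manip.grip_point_offset)
for c in("scene","top"):
    im=manip.read_camera(c);cv2.imwrite(f"pics/{c}0.png",im[:,:,::-1])
    print(c,manip.camera_model(c))
    for l in("blue_bin_bar","orange_bin_bar","ring_cutter","bowl"):
        print(l,[(round(d['confidence'],2),(d['point'][1]*640).__round__(),(d['point'][0]*400).__round__()) for d in manip.tip_of(c,l)])
E
```

```text
{'t': 0.0, 'joint_positions': array([71.43670634, 29.90814917, -2.08000266, 91.67379909,  1.21449544,
       58.50442187, -6.46236991]), 'joint_vel': array([-0.00979814, -0.08816067,  0.00603747,  0.0428166 , -0.05189664,
       -0.07450847,  0.05023505]), 'joint_efforts': array([-1.75153004e-04, -9.27128720e+01,  1.98004268e+00, -3.69937384e+01,
        1.78249466e-02,  8.26110248e-03, -6.61084891e-05]), 'position': array([ 156.78799135, -604.66541656,  230.7368496 ]), 'orientation': array([-1.79935886e+02,  5.15038180e-03,  1.45398481e+01]), 'wrist_force': array([ 0.02825541, -0.10630424,  1.26496144]), 'wrist_torque': array([-0.00183919,  0.00534349, -0.01114726]), 'grip_force': 0.0, 'width': 85.55003302610943}
18.700000000000003
scene {'mtx': array([[386.68960639,   0.        , 315.63957199],
       [  0.        , 386.68960639, 197.17986726],
       [  0.        ,   0.        ,   1.        ]]), 'position': array([ 173.86776292, -472.7848225 ,  812.85892541]), 'attitude': array([ 45.09373751,   1.13563161, -32.07593974])}
blue_bin_bar [(0.87, 297, 111)]
orange_bin_bar [(0.6, 374, 174)]
ring_cutter []
bowl [(0.85, 283, 233), (0.68, 234, 207), (0.61, 300, 307), (0.59, 381, 334)]
top {'mtx': array([[391.90257411,   0.        , 322.92807513],
       [  0.        , 391.90257411, 199.62016301],
       [  0.        ,   0.        ,   1.        ]]), 'position': array([ 391.74091157,   69.94594357, 1099.05070301]), 'attitude': array([  7.32512311,  -1.34195529, -88.3297452 ])}
blue_bin_bar []
orange_bin_bar [(0.92, 367, 163)]
ring_cutter [(0.71, 279, 156)]
bowl [(0.74, 413, 219), (0.7, 281, 233), (0.65, 229, 255), (0.61, 356, 260)]
```

View pics/scene0.png

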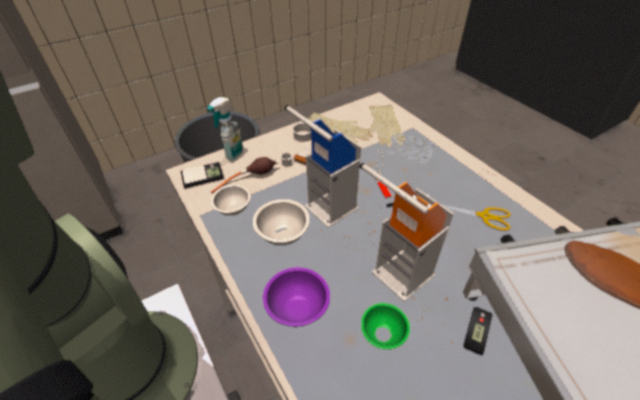

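View pics/top0.png

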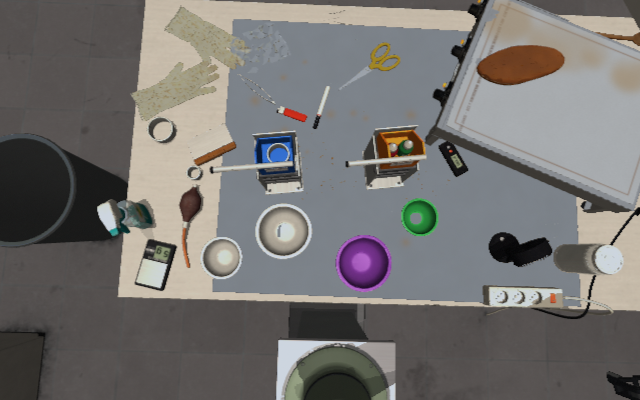

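The scene shows the blue bin on the left, with the free bar end at scene (288,107) and top (211,170). The orange bin is to its right, with its bar end at top (347,164).

Bowl candidates in the top view:
- large steel at (283,231)
- small steel at (221,257)
- purple at (363,262)
- green at (420,217)

I choose the large steel bowl. For the bar I choose the blue one, and not the orange one at top (367,163). The ring on the table at (161,130) and the small ring at (194,173) are cutter look-alikes; the real cutter is in the blue bin at (279,155).

```bash
cat > h.py <<'E'
from rig import manip
import numpy as np,cv2
from scipy.spatial.transform import Rotation as R
def ray(c,u,v,m=None):
    m=m or manip.camera_model(c)
    K=m['mtx'];d=np.array([(u-K[0,2])/K[0,0],-(v-K[1,2])/K[1,1],-1.])
    return np.array(m['position']),R.from_euler('xyz',m['attitude'],degrees=True).apply(d)
def onz(c,u,v,z,m=None):
    p,d=ray(c,u,v,m);return p+d*(z-p[2])/d[2]
E
python3 - <<'E'
from h import *
np.set_printoptions(precision=1,suppress=True)
print('blue L',onz('top',211,170,285),'R',onz('top',300,165,285))
print('orange L',onz('top',347,164,285),'R',onz('top',426,157,285))
print('scene blue L',onz('scene',288,107,285),'pt',onz('scene',297,111,285))
print('scene orange pt',onz('scene',374,174,285),'top',onz('top',367,163,285))
print('bowl rim',onz('top',283.5,231,64),'edges',onz('top',256,231,64),onz('top',311,231,64),'small',onz('top',221,257,45))
print('cutter top',onz('top',279,155,174))
im=cv2.imread('pics/top0.png')[120:300,190:330];cv2.imwrite('pics/crop.png',cv2.resize(im,None,fx=3.2,fy=3.2,interpolation=cv2.INTER_CUBIC))
E
```

```text
blue L [552.1 290.9 285. ] R [569.2 104.6 285. ]
orange L [574.8   5.1 285. ] R [ 595.8 -163.7  285. ]
scene blue L [559.5 294.  285. ] pt [569.1 265.2 285. ]
scene orange pt [582.1 -26.9 285. ] top [578.4 -37.5 285. ]
bowl rim [439.  150.8  64. ] edges [436.8 222.9  64. ] [441.2  78.6  64. ] small [366.2 314.4  45. ]
cutter top [616.2 160.7 174. ]
```

View pics/crop.png

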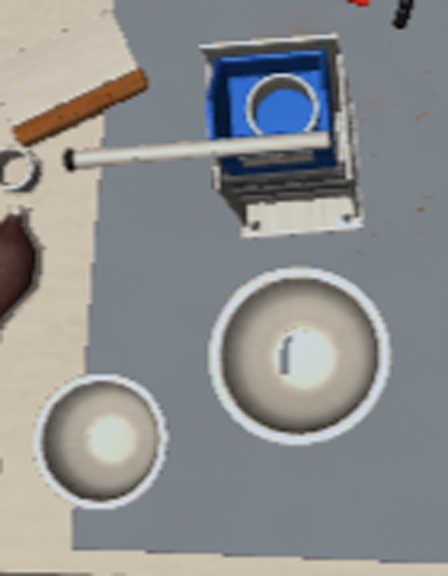

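The crop shows the blue bar's free end at crop (68,159), which is top (211,170), and its right end at top (293,164). The bin stands over the large steel bowl, with the cutter inside. The bar is about 172 mm long at z=285 (expected 170) and its yaw is about 5°. The grip target is about (557,267,285). I'll raise the tool first and then travel.

Emit:
send_rows([
  [0,0,-1,0,0,-1,0],
  [0,0,-1,0,0,-1,0],
  [0,0,-1,0,0,-1,0],
  [0,0,-1,0.95,-0.32,0,0],
  [0,0,-1,0.98,-0.18,0,0],
], grip_force=40)

```text
t: 1.12
position: [222.8, -503.2, 411.7]
orientation: [179.9, 0.0, 54.8]
wrist_force: [1.2, -0.8, -0.7]
width: 85.5
grip_force: 0.0
```

Emit:
send_rows([
  [0,0,-1,1,-0.04,0,0],
  [0,0,0,1,0.1,0,0],
  [0,0,0,1,0.1,0,0],
  [0,0,0,1,0.1,0,0],
  [0,0,0,1,0.1,0,0],
])

```text
t: 1.75
position: [387.6, -250.5, 411.6]
orientation: [180.0, 0.0, 62.5]
wrist_force: [1.2, -0.8, 0.6]
width: 85.6
grip_force: 0.0
```

Emit:
send_rows([
  [0,0,-1,0.99,-0.16,0,0],
  [0,0,-1,1,-0.02,0,0],
  [0,0,-1,0.99,0.12,0,0],
  [0,0,-1,0.97,0.25,0,0],
  [0,0,0,0.92,0.39,0,0],
])

```text
t: 2.38
position: [481.3, 34.4, 411.6]
orientation: [180.0, 0.0, 94.6]
wrist_force: [0.3, -0.9, -0.2]
width: 85.4
grip_force: 0.0
```

Emit:
send_rows([
  [0,0,0,0.92,0.39,0,0],
  [0,0,0,0.92,0.39,0,0],
  [0,0,0,0.92,0.39,0,0],
  [0,0,0,0.92,0.2,0,0],
  [0,0,0,0,0,0,0],
])

```text
t: 3.0
position: [544.2, 264.0, 410.5]
orientation: [-179.9, -0.1, 94.9]
wrist_force: [-0.4, -0.4, 0.6]
width: 85.0
grip_force: 0.0
```

Run:
```python
from h import *
np.set_printoptions(precision=1,suppress=True)
s=manip.state();print(s['t'],s['position'],s['orientation'],s['joint_positions'])
m=manip.camera_model('wrist');print(m)
im=manip.read_camera('wrist');cv2.imwrite('pics/w1.png',im[:,:,::-1])
for d in manip.tip_of('wrist','blue_bin_bar'):
    u,v=d['point'][1]*640,d['point'][0]*400;print(d['confidence'],u,v,onz('wrist',u,v,285,m))
```

```text
3.0 [544.2 264.  410.5] [-179.9   -0.1   94.9] [ -1.4  26.1 -46.4  78.   18.5  83.7 -41.9]
{'mtx': array([[357.2,   0. , 318.7],
       [  0. , 357.2, 194.4],
       [  0. ,   0. ,   1. ]]), 'position': array([538.4, 329.6, 554.2]), 'attitude': array([-15.1,   0.1,   4.9])}
0.72 334.272 196.6 [556.3 256.2 285. ]
```

View pics/w1.png

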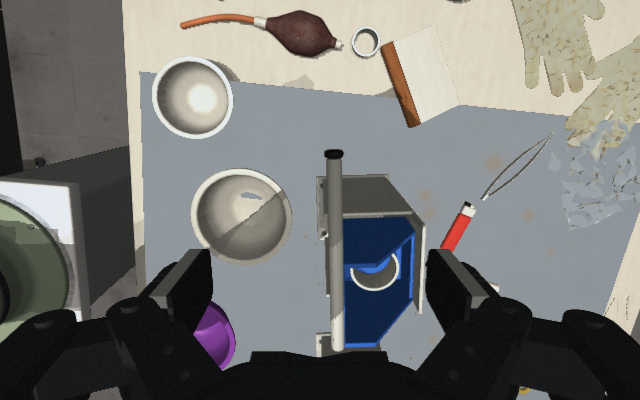

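The wrist picture shows the blue rod from (334,153) to (337,349), parallel to the tool's x. The grip point measures (556,256), which agrees with the first estimate. I need 12 mm along tool y and 145 mm down.

Emit:
send_rows([
  [0,0,0,0,0.2,0.8,0],
  [0,0,0,0,0,0.8,0],
  [0,0,0,0,0,0.8,0],
  [0,0,0,0,0,0,0.5],
  [0,0,0,0,0,0,0.75],
])

```text
t: 3.72
position: [558.3, 260.0, 269.5]
orientation: [179.9, -0.0, 94.5]
wrist_force: [0.0, -0.5, -0.3]
width: 51.7
grip_force: 0.0
```

Emit:
send_rows([
  [0,0,0,0,0,0,1],
  [0,0,0,0,0,0,1],
  [0,0,0,0,0,0,1],
  [0,0,0,0,0,0,1],
  [0,0,0,0,0,0,1],
])

```text
t: 4.35
position: [556.6, 260.5, 268.6]
orientation: [-180.0, 0.0, 94.6]
wrist_force: [-11.4, -4.3, 14.8]
width: 10.9
grip_force: 38.9
```

Emit:
send_rows([
  [0,0,0,0,-0.225,0.02,1],
  [0,0,0,0,-0.22,0.045,1],
  [0,0,0,0,-0.215,0.07,1],
  [0,0,0,0,-0.205,0.095,1],
  [0,0,0,0,-0.19,0.12,1],
], grip_force=30)

```text
t: 4.97
position: [495.0, 254.0, 247.0]
orientation: [179.9, 0.1, 94.5]
wrist_force: [5.1, -9.0, 2.6]
width: 10.8
grip_force: 39.7
```

Emit:
send_rows([
  [0,0,0,0,-0.175,0.14,1],
  [0,0,0,0,-0.16,0.16,1],
  [0,0,0,0,-0.14,0.18,1],
  [0,0,0,0,-0.115,0.195,1],
  [0,0,0,0,-0.095,0.205,1],
])

```text
t: 5.6
position: [453.3, 250.6, 193.6]
orientation: [180.0, 0.2, 94.5]
wrist_force: [2.4, -11.0, 3.4]
width: 10.4
grip_force: 40.9
```

Emit:
send_rows([
  [0,0,0,0,-0.07,0.215,1],
  [0,0,0,0,-0.045,0.22,1],
  [0,0,0,0,-0.015,0.225,1],
  [0,0,0,0,0.01,0.225,1],
  [0,0,0,0,0.035,0.225,1],
])

```text
t: 6.22
position: [447.0, 250.1, 126.3]
orientation: [-179.9, 0.2, 94.6]
wrist_force: [-7.9, -9.5, 0.7]
width: 10.6
grip_force: 43.0
```

Emit:
send_rows([
  [0,0,0,0,0.065,0.215,1],
  [0,0,0,0,0.09,0.21,1],
  [0,0,0,0,0.11,0.195,1],
  [0,0,0,0,0.135,0.18,1],
  [0,0,0,0,0.15,0.165,1],
])

```text
t: 6.85
position: [475.9, 253.3, 66.7]
orientation: [-179.4, 0.2, 94.7]
wrist_force: [-16.6, -1.6, -14.9]
width: 10.7
grip_force: 43.3
```

Run:
```python
from h import *
s=manip.state();print(s['t'],s['position'],s['wrist_force'])
a=manip.read_camera('scene')[:,:,::-1];b=manip.read_camera('top')[:,:,::-1]
o=np.hstack([cv2.resize(a[80:300,190:390],(400,440)),cv2.resize(b[110:300,180:380],(400,440))])
cv2.imwrite('pics/chk.png',o)
```

```text
6.85 [475.91426462 253.32818756  66.66192793] [-16.63218341  -1.56814847 -14.9402097 ]
```

View pics/chk.png

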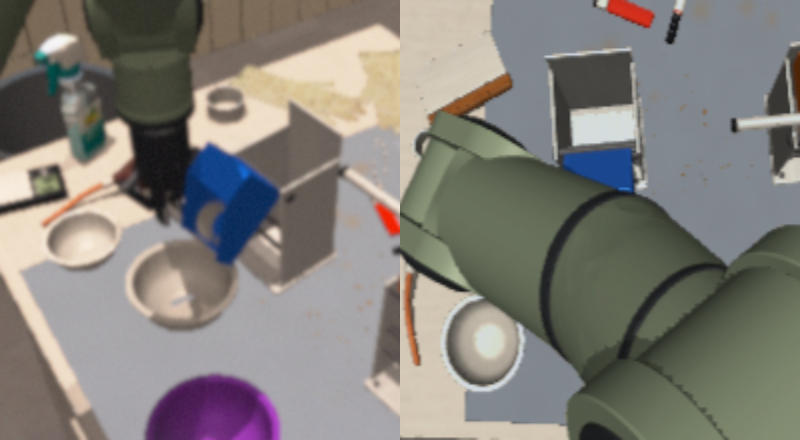

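The bin looks near its stop. The cutter shows at crop (207,220), still sliding at the bin mouth. I'll press gently towards the stop, wait, and look again.

Emit:
send_rows([
  [0,0,0,0,0.05,0.03,1],
  [0,0,0,0,0,0,1],
  [0,0,0,0,0,0,1],
  [0,0,0,0,0,0,1],
  [0,0,0,0,0,0,1],
])

```text
t: 7.58
position: [478.4, 253.6, 64.6]
orientation: [-179.4, 0.2, 94.7]
wrist_force: [-26.6, 1.8, -30.4]
width: 10.9
grip_force: 42.3
```

Run:
```python
from h import *
s=manip.state();print(s['t'],s['position'],s['wrist_force'])
a=manip.read_camera('scene')[:,:,::-1]
cv2.imwrite('pics/chk2.png',cv2.resize(a[120:260,220:380],None,fx=4,fy=4,interpolation=cv2.INTER_CUBIC))
```

```text
7.575 [478.42858917 253.56764121  64.58707649] [-26.59596038   1.80768683 -30.38828299]
```

View pics/chk2.png

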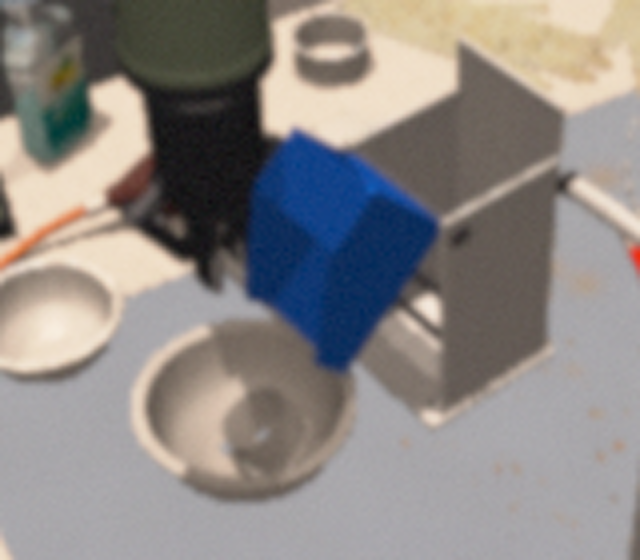

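The cutter is in the bowl, at crop (262,432), and the bin is at its stop. Now I'll ease the load, open the gripper and lift.

Emit:
send_rows([
  [0,0,0,0,-0.05,-0.05,1],
  [0,0,0,0,0,0,0.5],
  [0,0,0,0,0,0,0.2],
  [0,0,0,0,0,0,0],
  [0,0,0,0,0,0,0],
])

```text
t: 8.25
position: [481.5, 254.3, 70.4]
orientation: [180.0, -0.0, 94.5]
wrist_force: [-0.2, -0.7, -0.2]
width: 81.8
grip_force: 0.0
```

Emit:
send_rows([
  [0,0,0,0,0,0,0],
  [0,0,0,0.1,0,-0.5,0],
  [0,0,0,0.3,0,-0.9,0],
  [0,0,0,0.3,0,-0.9,0],
  [0,0,0,0.3,0,-0.9,0],
])

```text
t: 8.88
position: [476.2, 314.5, 264.2]
orientation: [180.0, -0.0, 94.5]
wrist_force: [0.8, 0.0, -0.2]
width: 85.5
grip_force: 0.0
```

Run:
```python
from h import *
s=manip.state();print(s['t'],s['position'],s['wrist_force'],s['width'])
m=manip.camera_model('wrist')
a=manip.read_camera('scene')[:,:,::-1];b=manip.read_camera('wrist')[:,:,::-1]
o=np.hstack([cv2.resize(a[80:300,190:390],(360,396)),cv2.resize(b,(440,396))])
cv2.imwrite('pics/chk3.png',o)
for l in("blue_bin_bar","ring_cutter","bowl"):
  for d in manip.tip_of('wrist',l)[:2]:
    u,v=d['point'][1]*640,d['point'][0]*400;print(l,d['confidence'],onz('wrist',u,v,87 if 'bar' in l else 8,m))
```

```text
8.875 [476.15608296 314.4723375  264.1618022 ] [ 0.75274649  0.01812464 -0.157786  ] 85.45503096156831
blue_bin_bar 0.89 [474.04000398 240.93748128  87.        ]
ring_cutter 0.57 [438.66834795 132.65564978   8.        ]
bowl 0.8 [436.79229836 152.916767     8.        ]
bowl 0.58 [367.00003671 308.07314559   8.        ]
```

View pics/chk3.png

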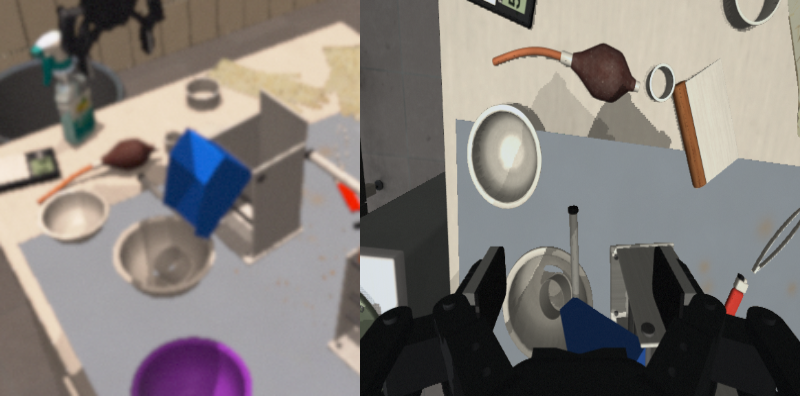

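The bin stays tipped at its stop. The cutter lies in the bowl, about 20 mm from its axis and well within 60 mm. The gripper is clear of everything, so I'm handing in.

```bash
python3 -c "
from rig import manip
print(manip.close_job())"
```

```text
the job is handed in; nothing more can be done
None
```

The job is handed in: the blue bin is tipped to its stop and released, the cutter is in the large steel bowl, the orange bin was not touched, and the run took about 9 s; no verdict came back.

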